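# Close up the glass organiser

### The arm

A 6-joint arm with a two-finger parallel gripper is mounted at the origin on the work surface. World frame = base frame: x ahead of the robot, y to its left, z up, the work surface at z = 0. Lengths are in m, angles in rad, forces in N, time in s.
With the tool pointing down it reaches from about 0.35 to 0.975 m from the base axis. Payload 4.9 kg.
Tool frame: the origin (TCP) lies between the finger pads; the fingertips stand 17 mm ahead of it and the grasp point (between the pads) lies 2 mm behind it (manip.nose_length is the distance from the TCP to the fingertips, in m); z points along the fingers, y is the line along which they close (so a half turn about z gives the same grasp; the last joint's range is limited). The gripper opens to 85 mm and grips with 20 to 120 N. Pads are 22 mm wide; open, the fingers measure 114 mm over their backs; the gripper's body (76 mm by 85 mm) begins 54 mm behind the grasp point. The pads swing forward as they close: fully open they stand 13 mm farther back than shut.
Start: joints at [-1.465, 0.053, 1.613, -0, 1.476, -0.119], TCP at [0.139, -0.609, 0.248] pointing down, gripper open.
Joint ranges: [-3.01, 3.01], [-1.01, 2.22], [0.06, 2.58], [-1.02, 4.17], [0.09, 2.62], [-3.14, 3.14]. Speed limits (rad/s): [2.57, 2.57, 3.14, 3.14, 3.14, 3.14].

### API

Orientations are given as a unit quaternion [w, x, y, z].
In Python, from plant import manip gives the robot as it stands. The module is installed in compiled form; this text tells all that it offers.
- The arm moves only by the tool apply_moves, never from a script. Its argument "moves" is a list of rows, each a list of 3 entries, a list of its own where there are three numbers: the turn, a rotation vector about the tool's x, y, z in rad, then the shift along the tool's x, y, z in cm, then the closure, from -1 (fully open) to 1 (shut), so that 0 is half open. A call has 1 to 20 rows; each row is the pose to reach, as a shift and turn from the pose commanded when the call began, along the tool's axes at that moment; what a row does not reach only later rows make up. A row lasts 1/10 s, in which the tool goes at most 50 mm and 8.59 degrees, less where a joint would pass 70% of its speed; a pose out of reach is approached as far as the arm can. A call with a gripper value outside its range is refused whole. The fingers move at their own pace and stop on an object; the grip force is fixed at half the most. Time passes only in rows, so rows that repeat a pose let the fingers close. It gives the time, the measured TCP pose, the force, the opening and the grip force at its end, in the units of the state.
- manip.state(): the state, without advancing time (a new reading comes with each control period).
- manip.grab_frame(name): name is "scene" or "top" or "wrist"; returns a dict with "image" (420x560x3 uint8, red, green, blue), "K" (3x3 intrinsics, pixels), "k1" (the pictures are not rectified: a ray, as slopes to the right and down, at radius r is drawn at 1 + k1 r^2 times it, then the intrinsics apply), "rvec" (rotation vector, rad) and "tvec" (3), from world to camera coordinates, as OpenCV has them. Camera axes: x right, y down, z forward; pixel columns grow to the right and rows downward; lengths in m; the calibration is good to about 2 mm. A picture is of the moment at which its call begins. There is no depth.
- manip.job_done(): hands the job in; it is judged then, once.
Trained networks look in a picture, given as the dict that the camera call returned (one of the last four; its "shot" number tells which), for a name from the list of things; names that differ only in an ending like _2 or _b are one class to them, and where a whole thing is asked for, a point or a joint stands for the part that bears it (a point fixed in the world has none). Each returns a list of dicts, best first, with "score" (0 to 1); they miss things now and then, are a little off and sometimes report something else, mostly with a low value. They report only what shows in the picture. A call takes as long as a camera call.
- manip.look_for(picture, label): "location" ([x, y, z] in m, in the coordinates of the camera as it stood for that picture, good to about 4 mm: the middle of the surface that is visible of it).
- manip.silhouettes(picture, label): "pixels" (420x560 bool, what is visible of it).
- manip.spot_point(picture, label): "location" ([x, y, z] in m, in the coordinates of the camera as it stood for that picture, good to about 4 mm: a listed point, or the origin of a listed thing).
The state is a dict: "time": time; "joint_pos": joint angles; "joint_vel": joint speeds; "joint_efforts": joint torques, N m; "tool_pos": TCP position; "tool_rot": TCP orientation; "contact_force": force on the tool from outside, world axes, zero at the start; "ft_torque": the same for the moment, N m; "gripper_width": opening from 0.0 (shut) to 1.0 (fully open); "grasp_force": force on a finger pad.
Only numpy, scipy, OpenCV 4.12 (cv2) and the standard library are available. Lean on these libraries where they do the work, as an engineer would, in place of code of your own. Each camera call takes 0.05 s, during which the arm holds its last target. There are 200 camera calls.

### The job

Close up the wooden glass organiser, only pushing with the fingertips: first push both open drawers fully in, then swing the open lid over from behind and lower it gently, without letting it slam, until it lies flat on the bin. Grasp and lift nothing, leave every other thing on the table and on the organiser where it is, and finish clear of everything.

Things in the scene. Friction and masses are not known exactly. Their poses are not given: they have to be found in the camera images.
- organiser: Plywood organiser, grey drawer fronts and lid, fixed to the table, 180 (x, drawers shut) x 300 (y) x 128 mm high (lid shut). Origin: centre of underside. Front (-x) has two drawers and faces the robot; x to its back, y to its left. Lower part 70 mm high; on its rear (x -20 to 90 mm) an open bin, rim at z 120 mm, which the lid covers; before the bin a ledge at z 70 mm with two small things.
- drawer_left (a joint): Sliding of the drawer on the +y half (m): 0 fully in, positive is how far it is pulled out along the organiser's -x; can slide out to 0.11, starts 0.03 to 0.065. It stays where it is left; pushing takes about 2 N, up to a hard stop at 0.
- drawer_right (a joint): The same for the drawer on the -y half.
- drawer_left_front (a point): Centre of the outer face of the left drawer's front panel (it moves with the drawer; organiser frame y = +72 mm, z = 35 mm, x = -90 mm when shut). The panel is 142 mm wide (y), 12 mm thick, from z = 3 to 67 mm, upright, flat, without a knob; a dark round mark near its top is flush.
- drawer_right_front (a point): The same point of the right drawer (organiser frame y = -72 mm).
- lid (a joint): Angle of the lid (rad): 0 lies flat on the bin, 1.57 stands upright, stop at 1.9; starts 0.9 to 1.4, leaning over the bin towards the front. The hinge is stiff: the lid stays at any angle where it is left, so it must be pushed all the way down (under 4 N near its edge).
- lid_hinge (a point): Middle of the lid's hinge line, which runs along the organiser's y at the rear top: organiser frame x = 90, y = 0, z = 120 mm. The lid is a flat board, 116 mm from hinge line to free edge, 300 mm wide (y), 8 mm thick: its underside passes through the hinge line, its outer (back / upper) face is 8 mm off that. No handle.
- lid_edge (a point): Middle of the lid's free edge, on the outer face (the face to push to close it): 116 mm from the hinge line along the lid; moves with the lid.
- bottle: Bystander: white plastic bottle with yellow cap, diameter 60, height 150 mm, loose on the table beside the organiser. Origin: centre of underside, z up.
- figure: Bystander: terracotta clay figure, diameter 68, height 112 mm, loose. Origin: centre of underside.
- mug: Bystander: white ceramic cup, diameter 72, height 85 mm, loose. Origin: centre of underside.
- foil_roll: Bystander: small roll of copper foil lying flat on the organiser's ledge, diameter 52, height 12 mm, loose. Origin: centre of underside.
- flux_tin: Bystander: small metal tin standing on the organiser's ledge, diameter 40, height 22 mm, loose. Origin: centre of underside.
- pliers: Bystander: pliers lying on the table, about 170 mm long (along own x), 52 wide, 16 mm high, loose. Origin: near the middle, on the table.
- cutter: Bystander: tool with round handle and thin blade lying along its own x on the table, about 200 mm long, 30 mm high, loose. Origin: near the middle, on the table.

How it is judged:
On the way, in this order (a step that is already met when the one before it is completed fails the run):
1. both drawers are pushed fully in (value of joint each of drawer_left, drawer_right below 0.004 m), for 0.2 s.
2. then the lid lies flat on the bin (value of joint lid below 0.04 rad), for 0.2 s.
At the end, for the whole second after the job is handed in: Both drawers within 4 mm of fully in, lid within 0.04 rad of flat, every bystander within 30 mm of where it started (all of step 1 and value of joint lid below 0.04 rad and distance of each of bottle, figure, mug, foil_roll, flux_tin, pliers, cutter from where it was at the start of the episode below 0.03 m); the robot touches nothing.
It fails at once if a bystander is lifted, carried or pushed away by more than 30 mm (distance of any of bottle, figure, mug, foil_roll, flux_tin, pliers, cutter from where it was at the start of the episode above 0.03 m).
It fails at once if an upright bystander is tipped by more than 0.5 rad (angle between any of bottle, figure, mug, foil_roll, flux_tin's own z axis and vertical above 0.5 rad).
It fails at once if the lid slams: it closes faster than 3 rad/s (velocity of joint lid below -3 rad/s).
It fails at once if a drawer is pulled further out, beyond 95 mm (value of joint any of drawer_left, drawer_right above 0.095 m).
It fails at once if the lid is lifted or forced back past 1.75 rad (value of joint lid above 1.75 rad).
It also fails if it takes over 61 s, if anything falls off the work surface, if the arm or the gripper's body presses on something with over 40 N, if the wrist force passes 120 N, or if a joint passes its speed limit or range.

## Working session

There is one attempt and no reset: what is moved stays moved. The work goes in short steps, Python scripts to look and compute and a tool call to move; the robot and the scene stay as the last step left them, time stands still between calls to the robot, and variables do not carry over. Pictures are saved under pics/ and viewed, at most 10 in all, crops included, and the job is handed in when it is done.

Besides the shell and the picture viewer there is one more tool, called after "Request:" by a JSON object that holds its "name" and its "arguments", one argument or row to a line. apply_moves: Moves the arm, as the interface text tells. Its arguments: {"type":"object","properties":{"moves":{"type":"array"}},"required":["moves"]}

```bash
mkdir -p pics
cat > h.py <<'E'
import numpy as np, cv2
from plant import manip
from scipy.spatial.transform import Rotation as R
def w(f,p):
    return R.from_rotvec(np.ravel(f["rvec"])).inv().apply(np.array(p)-np.ravel(f["tvec"]))
def save(f,n): cv2.imwrite(f"pics/{n}.png",f["image"][:,:,::-1])
def tool():
    s=manip.state(); q=s["tool_rot"]; return np.array(s["tool_pos"]),R.from_quat([q[1],q[2],q[3],q[0]])
E
python3 - <<'E'
from h import *
np.set_printoptions(precision=4,suppress=True)
ims=[]
for c in ["scene","top"]:
    f=manip.grab_frame(c); save(f,c+"0")
    for l in ["organiser","drawer_left_front","drawer_right_front","lid_hinge","lid_edge","bottle","figure","mug","foil_roll","flux_tin","pliers","cutter"]:
        r=manip.spot_point(f,l)
        print(c,l,[(w(f,d["location"]).round(4).tolist(),round(d["score"],2)) for d in r[:2]])
p,r=tool();print(p,r.as_matrix(),manip.state()["time"])
E
```

```text
scene organiser [([0.5959, -0.0006, -0.0008], 0.66)]
scene drawer_left_front [([0.4487, 0.042, 0.0343], 0.84)]
scene drawer_right_front [([0.4684, -0.1075, 0.0348], 0.72), ([0.3257, 0.2311, -0.0021], 0.4)]
scene lid_hinge [([0.682, 0.0208, 0.1239], 0.68)]
scene lid_edge [([0.621, 0.0077, 0.216], 0.64)]
scene bottle [([0.6187, -0.2399, -0.0002], 0.76)]
scene figure [([0.5069, 0.2169, -0.0011], 0.55)]
scene mug [([0.6213, 0.3026, -0.0026], 0.7)]
scene foil_roll [([0.5265, 0.0483, 0.0701], 0.73)]
scene flux_tin [([0.5635, -0.0741, 0.0689], 0.57), ([0.4656, -0.1089, 0.0357], 0.42)]
scene pliers [([0.3254, 0.2294, -0.0002], 0.98)]
scene cutter [([0.4285, -0.333, 0.0002], 0.79)]
top organiser [([0.5963, 0.0005, -0.0025], 0.92)]
top drawer_left_front [([0.4477, 0.0421, 0.0328], 0.84), ([0.3247, 0.238, -0.002], 0.74)]
top drawer_right_front [([0.4698, -0.1056, 0.0333], 0.8)]
top lid_hinge [([0.6833, 0.0177, 0.1216], 0.89)]
top lid_edge [([0.6225, 0.0084, 0.2172], 0.84)]
top bottle [([0.619, -0.2348, 0.0012], 0.61)]
top figure [([0.5098, 0.2171, 0.003], 0.93)]
top mug [([0.6247, 0.3092, 0.0007], 0.68)]
top foil_roll [([0.4298, -0.331, 0.0019], 0.19)]
top flux_tin [([0.5614, -0.0734, 0.0701], 0.51)]
top pliers [([0.323, 0.2397, -0.0026], 0.82), ([0.4276, -0.3284, -0.0009], 0.29)]
top cutter [([0.4281, -0.3294, 0.0037], 0.61)]
[ 0.1393 -0.6093  0.2483] [[ 0.9748  0.2229 -0.    ]
 [ 0.2229 -0.9748 -0.    ]
 [-0.     -0.     -1.    ]] 1.3
```

View pics/scene0.png

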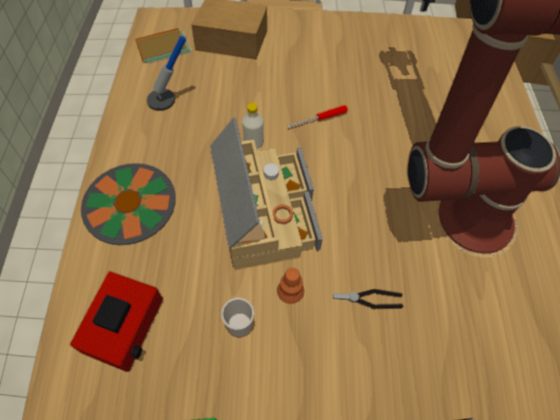

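View pics/top0.png

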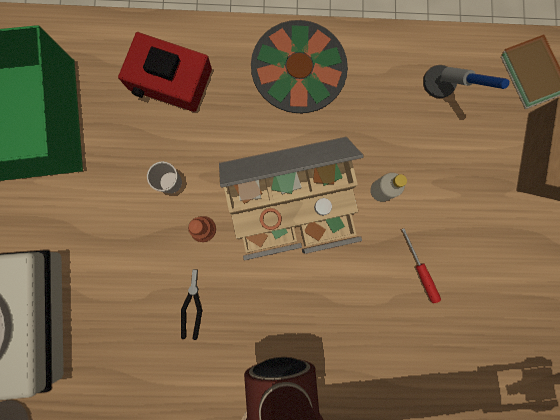

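The two views agree: drawers and lid open, and the organiser yawed about 0.22 rad, close to the tool's own yaw. I'll fit the pose and check it with an overlay.

```bash
cat > fit.py <<'E'
from h import *
from scipy.optimize import least_squares
np.set_printoptions(precision=4,suppress=True)
O=[[.5959,-.0006],[.5963,.0005]];H=[[.682,.0208,.1239],[.6833,.0177,.1216]];E=[[.621,.0077,.216],[.6225,.0084,.2172]]
L=[[.4487,.042],[.4477,.0421]];Rr=[[.4684,-.1075],[.4698,-.1056]]
def M(v,p):
    c,s=np.cos(v[2]),np.sin(v[2]); return np.array([v[0]+c*p[0]-s*p[1],v[1]+s*p[0]+c*p[1],p[2]])
def lid(a,r,y,n): return [.09-r*np.cos(a)+n*np.sin(a),y,.12+r*np.sin(a)+n*np.cos(a)]
def res(v):
    o=[]
    for i in range(2):
        o+=[M(v,[0,0,0])[:2]-O[i],M(v,[.09,0,.12])-H[i],M(v,lid(v[5],.116,0,.008))-E[i],M(v,[-.09-v[3],.072,0])[:2]-L[i],M(v,[-.09-v[4],-.072,0])[:2]-Rr[i]]
    return np.concatenate(o)
v=least_squares(res,[.596,0,.2,.04,.05,1]).x
E
python3 - <<'E'
from fit import *
print("x y yaw dl dr lid",v, np.abs(res(v)).max())
f=manip.grab_frame("top"); im=f["image"][:,:,::-1].copy()
D=np.array([f["k1"],0,0,0,0.])
def line(*P):
    q=cv2.projectPoints(np.array([M(v,p) for p in P]),np.ravel(f["rvec"]),np.ravel(f["tvec"]),f["K"],D)[0][:,0]
    cv2.polylines(im,[np.round(q).astype(int)],False,(0,0,255),1)
a=v[5]
line(lid(a,0,-.15,.008),lid(a,.116,-.15,.008),lid(a,.116,.15,.008),lid(a,0,.15,.008),lid(a,0,-.15,.008))
line([-.02,-.15,.12],[-.02,.15,.12])
line([-.09,.15,.07],[-.09,-.15,.07])
for d,y in((v[3],.072),(v[4],-.072)): line([-.09-d,y-.071,.067],[-.09-d,y+.071,.067])
cv2.imwrite("pics/ov.png",cv2.resize(im[110:290,180:430],None,fx=3,fy=3))
p,r=tool(); inv=lambda q:r.inv().apply(np.array(q)-p)*100
print("tool yaw",r.as_euler('xyz'))
for n,q in (("R",[-.09-v[4],-.072,.035]),("L",[-.09-v[3],.072,.035]),("org",[0,0,0])): print(n,M(v,q),inv(M(v,q)))
E
```

```text
x y yaw dl dr lid [0.5957 0.0001 0.2311 0.0439 0.0576 0.9255] 0.0039000000000000007
tool yaw [-3.1416 -0.      0.2248]
R [ 0.4685 -0.1038  0.035 ] [ 43.3521 -41.936   21.3321]
L [0.4488 0.0395 0.035 ] [ 44.6306 -56.3444  21.3323]
org [0.5957 0.0001 0.    ] [ 58.0705 -49.2286  24.8323]
```

View pics/ov.png

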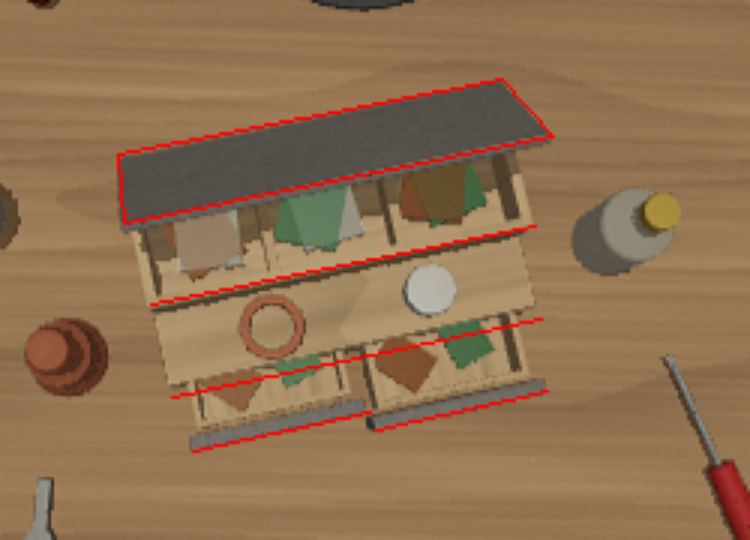

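The overlay matches: the lid outline, bin rim and drawer fronts lie on the red model lines to within a few mm. The tool is already aligned with the organiser, so I'll approach the right drawer with the gripper shut.

Request:
{"name": "apply_moves", "arguments": {
  "moves": [
    [[0,0,0],[39,-42,0],1],
    [[0,0,0],[39,-42,0],1],
    [[0,0,0],[39,-42,0],1],
    [[0,0,0],[39,-42,0],1],
    [[0,0,0],[39,-42,0],1],
    [[0,0,0],[39,-42,0],1],
    [[0,0,0],[39,-42,0],1],
    [[0,0,0],[39,-42,0],1],
    [[0,0,0],[39,-42,0],1],
    [[0,0,0],[39,-42,0],1],
    [[0,0,0],[39,-42,0],1],
    [[0,0,0],[39,-42,0],1],
    [[0,0,0],[39,-42,0],1],
    [[0,0,0],[39,-42,0],1],
    [[0,0,0],[39,-42,0],1],
    [[0,0,0],[39,-42,0],1],
    [[0,0,0],[39,-42,0],1],
    [[0,0,0],[39,-42,0],1]
  ]
}}

```text
time: 3.15
tool_pos: [0.4257, -0.1135, 0.2483]
tool_rot: [0.0, 0.994, 0.111, 0.0]
contact_force: [0.1, 0.5, -0.0]
gripper_width: -0.0
grasp_force: 0.0
```

Request:
{"name": "apply_moves", "arguments": {
  "moves": [
    [[0,0,0],[0,0,4],1],
    [[0,0,0],[0,0,8],1],
    [[0,0,0],[0,0,12],1],
    [[0,0,0],[0,0,16],1],
    [[0,0,0],[0,0,19],1],
    [[0,0,0],[0,0,19],1],
    [[0,0,0],[0,0,19],1],
    [[0,0,0],[1,0,19],1],
    [[0,0,0],[2,0,19],1],
    [[0,0,0],[3,0,19],1],
    [[0,0,0],[4,0,19],1],
    [[0,0,0],[5,0,19],1],
    [[0,0,0],[6,0,19],1],
    [[0,0,0],[7,0,19],1],
    [[0,0,0],[7.5,0,19],1],
    [[0,0,0],[7.5,0,19],1]
  ]
}}

```text
time: 4.75
tool_pos: [0.4999, -0.096, 0.0583]
tool_rot: [-0.0, 0.994, 0.112, 0.0]
contact_force: [0.5, 0.5, 0.4]
gripper_width: -0.002
grasp_force: 0.0
```

Request:
{"name": "apply_moves", "arguments": {
  "moves": [
    [[0,0,0],[0.3,0,0],1],
    [[0,0,0],[0.6,0,0],1],
    [[0,0,0],[0.9,0,0],1],
    [[0,0,0],[1.2,0,0],1]
  ]
}}

```text
time: 5.15
tool_pos: [0.5105, -0.0933, 0.0581]
tool_rot: [-0.0, 0.994, 0.112, -0.0]
contact_force: [-2.4, 1.1, -0.2]
gripper_width: -0.0
grasp_force: 0.8
```

Run:
```python
from fit import *
f=manip.grab_frame("top");save(f,"t2")
for l in ["drawer_left_front","drawer_right_front"]:
    for d in manip.spot_point(f,l)[:2]:
        q=w(f,d["location"]);c,s=np.cos(v[2]),np.sin(v[2]);e=q[:2]-v[:2]
        print(l,q,"org x",c*e[0]+s*e[1],d["score"])
p,r=tool();e=p[:2]-v[:2];print("tcp org",c*e[0]+s*e[1],-s*e[0]+c*e[1],manip.state()["contact_force"])
```

```text
drawer_left_front [0.4461 0.0392 0.0353] org x -0.13666815941682603 0.91
tcp org -0.10384226282894775 -0.07171976115157382 [ 0.1171  0.1484 -0.0076]
```

Request:
{"name": "apply_moves", "arguments": {
  "moves": [
    [[0,0,0],[0.2,0,0],1],
    [[0,0,0],[0.4,0,0],1]
  ]
}}

```text
time: 5.5
tool_pos: [0.5135, -0.0929, 0.0583]
tool_rot: [0.0, 0.994, 0.112, -0.002]
contact_force: [-11.0, -3.2, 7.2]
gripper_width: 0.0
grasp_force: 5.9
```

Request:
{"name": "apply_moves", "arguments": {
  "moves": [
    [[0,0,0],[0.1,0,0],1],
    [[0,0,0],[0.2,0,0],1]
  ]
}}

```text
time: 5.7
tool_pos: [0.5135, -0.0929, 0.0583]
tool_rot: [0.0, 0.994, 0.113, -0.005]
contact_force: [-17.8, -3.8, 13.2]
gripper_width: 0.002
grasp_force: 9.2
```

The right drawer is at its stop: the force climbed to 18 N with no travel. Next I'll back off, shift left and push the left drawer the same way.

Request:
{"name": "apply_moves", "arguments": {
  "moves": [
    [[0,0,0],[-2,0,0],1],
    [[0,0,0],[-5,0,0],1],
    [[0,0,0],[-8,0,0],1],
    [[0,0,0],[-8,0,0],1],
    [[0,0,0],[-8,-4,0],1],
    [[0,0,0],[-8,-8,0],1],
    [[0,0,0],[-8,-12,0],1],
    [[0,0,0],[-8,-14.4,0],1],
    [[0,0,0],[-8,-14.4,0],1],
    [[0,0,0],[-7,-14.4,0],1],
    [[0,0,0],[-6,-14.4,0],1],
    [[0,0,0],[-5,-14.4,0],1],
    [[0,0,0],[-4,-14.4,0],1],
    [[0,0,0],[-3,-14.4,0],1],
    [[0,0,0],[-2,-14.4,0],1],
    [[0,0,0],[-1.5,-14.4,0],1],
    [[0,0,0],[-1,-14.4,0],1]
  ]
}}

```text
time: 7.4
tool_pos: [0.475, 0.046, 0.0581]
tool_rot: [0.0, 0.994, 0.112, -0.0]
contact_force: [-2.1, -1.4, 1.1]
gripper_width: -0.001
grasp_force: 0.9
```

Request:
{"name": "apply_moves", "arguments": {
  "moves": [
    [[0,0,0],[0.2,0,0],1],
    [[0,0,0],[0.4,0,0],1],
    [[0,0,0],[0.5,0,0],1]
  ]
}}

```text
time: 7.7
tool_pos: [0.4793, 0.0471, 0.0582]
tool_rot: [0.0, 0.994, 0.112, -0.0]
contact_force: [-4.8, -2.7, 2.0]
gripper_width: 0.003
grasp_force: 2.3
```

Request:
{"name": "apply_moves", "arguments": {
  "moves": [
    [[0,0,0],[0.2,0,0],1],
    [[0,0,0],[0.4,0,0],1],
    [[0,0,0],[0.4,0,0],1]
  ]
}}

```text
time: 8.0
tool_pos: [0.4794, 0.0471, 0.0581]
tool_rot: [0.001, 0.994, 0.113, -0.006]
contact_force: [-19.2, -5.6, 15.6]
gripper_width: -0.0
grasp_force: 10.1
```

Run:
```python
from fit import *
c,s=np.cos(v[2]),np.sin(v[2])
p,r=tool();e=p[:2]-v[:2];print("tcp org",c*e[0]+s*e[1],-s*e[0]+c*e[1],manip.state()["contact_force"])
```

```text
tcp org -0.10238246602531309 0.0723660410456819 [-19.2227  -5.6019  15.622 ]
```

Both drawers are at their stops. I'll retreat, rise, and move to above and behind the lid's free edge.

Request:
{"name": "apply_moves", "arguments": {
  "moves": [
    [[0,0,0],[-1.5,0,0],1],
    [[0,0,0],[-3,0,0],1],
    [[0,0,0],[-4,0,0],1],
    [[0,0,0],[-4,0,-4],1],
    [[0,0,0],[-4,0,-8],1],
    [[0,0,0],[-4,0,-12],1],
    [[0,0,0],[-4,0,-16],1],
    [[0,0,0],[-4,0,-20],1],
    [[0,0,0],[-4,0,-24],1],
    [[0,0,0],[-4,0,-24],1],
    [[0,0,0],[-4,0,-24],1],
    [[0,0,0],[-4,0,-24],1]
  ]
}}

```text
time: 9.2
tool_pos: [0.4439, 0.0392, 0.2969]
tool_rot: [-0.0, 0.994, 0.112, -0.001]
contact_force: [-0.1, 0.1, 0.2]
gripper_width: -0.001
grasp_force: 0.0
```

Run:
```python
from fit import *
c,s=np.cos(v[2]),np.sin(v[2])
f=manip.grab_frame("scene");g=manip.grab_frame("top")
cv2.imwrite("pics/s3.png",cv2.resize(np.hstack([f["image"][90:290,170:370],g["image"][110:310,200:400]])[:,:,::-1],None,fx=2,fy=2))
for k in (f,g):
  for l in ["drawer_left_front","drawer_right_front","lid_edge","foil_roll","flux_tin"]:
    for d in manip.spot_point(k,l)[:1]:
        q=w(k,d["location"]);e=q[:2]-v[:2]
        print(l,q,"org",c*e[0]+s*e[1],-s*e[0]+c*e[1],d["score"])
p,r=tool();e=p[:2]-v[:2];print("tcp org",c*e[0]+s*e[1],-s*e[0]+c*e[1],p)
```

```text
drawer_left_front [0.4863 0.0522 0.0326] org -0.09453802862371752 0.07578176872050656 0.66
drawer_right_front [ 0.5248 -0.0951  0.0366] org -0.09082937217358908 -0.07640958696872596 0.66
lid_edge [0.6206 0.0095 0.2169] org 0.026405101759744018 0.0034095194019175728 0.78
foil_roll [0.5288 0.046  0.0671] org -0.054616420653336675 0.05999567388796018 0.74
flux_tin [ 0.5051  0.2203 -0.0021] org -0.03774737216872936 0.23503715450311577 0.62
drawer_right_front [ 0.5245 -0.0948  0.0349] org -0.0909853126315373 -0.07609922519229359 0.86
lid_edge [0.6802 0.0216 0.1174] org 0.08718799448536067 0.001552979346499693 0.71
foil_roll [0.5334 0.0473 0.0687] org -0.04979787500555951 0.060187256292514334 0.44
flux_tin [ 0.5623 -0.0747  0.067 ] org -0.04960910579503615 -0.0651388228152579 0.73
tcp org -0.13821672273686506 0.07257146501822379 [0.4445 0.0391 0.2983]
```

View pics/s3.png

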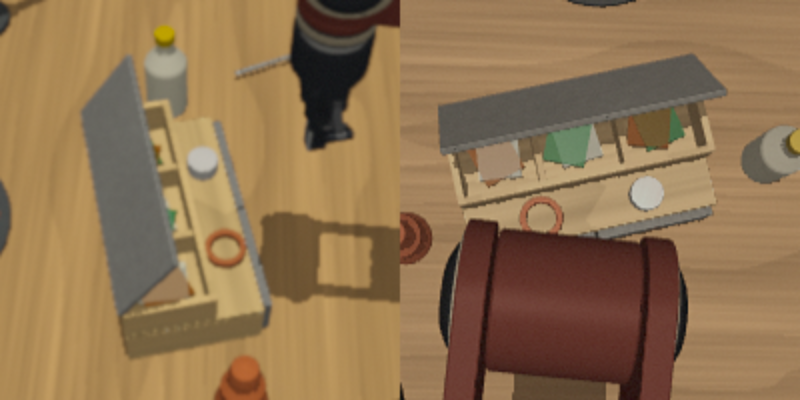

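The picture shows both drawer fronts flush with the carcass (left panel about (265,280), right about (225,150)). The foil roll and tin haven't moved, and the lid is still open. Now over the lid.

Request:
{"name": "apply_moves", "arguments": {
  "moves": [
    [[0,0,0],[4,1.5,0],1],
    [[0,0,0],[8,3,0],1],
    [[0,0,0],[12,4.5,0],1],
    [[0,0,0],[16,6,0],1],
    [[0,0,0],[19,7.2,0],1],
    [[0,0,0],[19,7.2,0],1],
    [[0,0,0],[19,7.2,0],1],
    [[0,0,0],[19,7.2,3],1],
    [[0,0,0],[19,7.2,5],1],
    [[0,0,0],[19,7.2,6],1],
    [[0,0,0],[19,7.2,6],1]
  ]
}}

```text
time: 10.9
tool_pos: [0.6441, 0.0115, 0.2368]
tool_rot: [-0.0, 0.994, 0.112, -0.001]
contact_force: [-0.9, 0.3, -1.3]
gripper_width: -0.0
grasp_force: 0.0
```

Run:
```python
from fit import *
c,s=np.cos(v[2]),np.sin(v[2])
p,r=tool();e=p[:2]-v[:2];x0=c*e[0]+s*e[1];print("tcp org",x0,-s*e[0]+c*e[1],p,manip.state()["contact_force"])
for a in np.linspace(.92,0,12):
    q=lid(a,.098,0,.008); print(round(a,2),"shift cm",(q[0]+.011-x0)*100,-(q[2]+.017-p[2])*100)
```

```text
tcp org 0.049786175825579884 3.261022765274971e-05 [0.6441 0.0115 0.2368] [-0.9114  0.2787 -1.2654]
0.92 shift cm -0.17917382163483153 1.6971708307291278
0.84 shift cm -0.8524774915793718 2.168921440086452
0.75 shift cm -1.4840181176416432 2.6952700954686715
0.67 shift cm -2.069380621583898 3.272537111994167
0.59 shift cm -2.6044727547910913 3.8966868363148444
0.5 shift cm -3.0855537070365804 4.563355859726287
0.42 shift cm -3.509260258354457 5.267883522604127
0.33 shift cm -3.8726302911916894 6.005344496911014
0.25 shift cm -4.173123498467424 6.770583218991211
0.17 shift cm -4.408639142770191 7.558249931934224
0.08 shift cm -4.577530742539027 8.362838085536628
0.0 shift cm -4.678617582557989 9.178722832400283
```

Request:
{"name": "apply_moves", "arguments": {
  "moves": [
    [[0,0,0],[0,0,0.8],1],
    [[0,0,0],[-0.2,0,1.5],1],
    [[0,0,0],[-0.5,0,1.9],1],
    [[0,0,0],[-0.8,0,2.2],1],
    [[0,0,0],[-1.1,0,2.4],1],
    [[0,0,0],[-1.5,0,2.7],1],
    [[0,0,0],[-1.8,0,3.0],1],
    [[0,0,0],[-2.1,0,3.3],1],
    [[0,0,0],[-2.4,0,3.6],1],
    [[0,0,0],[-2.6,0,3.9],1],
    [[0,0,0],[-2.9,0,4.2],1],
    [[0,0,0],[-3.1,0,4.6],1]
  ]
}}

```text
time: 12.1
tool_pos: [0.6152, 0.0043, 0.1921]
tool_rot: [-0.0, 0.994, 0.112, -0.0]
contact_force: [-0.7, 0.2, 1.9]
gripper_width: 0.0
grasp_force: 0.7
```

Run:
```python
from fit import *
c,s=np.cos(v[2]),np.sin(v[2])
p,r=tool();e=p[:2]-v[:2];x0=c*e[0]+s*e[1];print("tcp org",x0,-s*e[0]+c*e[1],p,manip.state()["contact_force"])
f=manip.grab_frame("scene")
cv2.imwrite("pics/s4.png",cv2.resize(f["image"][90:290,150:400,::-1],None,fx=3,fy=3))
for d in manip.spot_point(f,"lid_edge")[:1]: print(w(f,d["location"]),d["score"])
```

```text
tcp org 0.020007136074004 -0.00040451599946666767 [0.6152 0.0043 0.1921] [-0.7397  0.1565  1.8669]
[0.5897 0.0011 0.186 ] 0.56
```

View pics/s4.png

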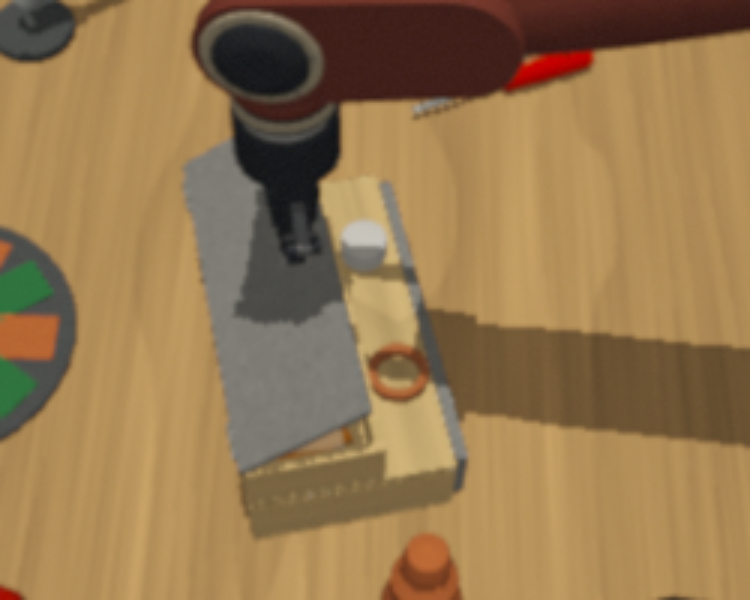

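The lid follows the fingertip and is now at about 0.5 rad, with the tip touching at (300,245). Continuing along the arc.

Request:
{"name": "apply_moves", "arguments": {
  "moves": [
    [[0,0,0],[-0.2,0,0.4],1],
    [[0,0,0],[-0.4,0,0.7],1],
    [[0,0,0],[-0.6,0,1.1],1],
    [[0,0,0],[-0.8,0,1.5],1],
    [[0,0,0],[-0.9,0,1.9],1],
    [[0,0,0],[-1.1,0,2.2],1],
    [[0,0,0],[-1.2,0,2.6],1],
    [[0,0,0],[-1.3,0,3.0],1],
    [[0,0,0],[-1.4,0,3.4],1],
    [[0,0,0],[-1.5,0,3.8],1],
    [[0,0,0],[-1.5,0,4.1],1],
    [[0,0,0],[-1.6,0,4.4],1],
    [[0,0,0],[-1.6,0,4.4],1]
  ]
}}

```text
time: 13.5
tool_pos: [0.5997, 0.0008, 0.1477]
tool_rot: [-0.0, 0.994, 0.112, -0.0]
contact_force: [0.4, -0.2, -0.5]
gripper_width: -0.001
grasp_force: 0.0
```

Request:
{"name": "apply_moves", "arguments": {
  "moves": [
    [[0,0,0],[0,0,0.2],1],
    [[0,0,0],[0,0,0.4],1],
    [[0,0,0],[0,0,0.4],1]
  ]
}}

```text
time: 13.8
tool_pos: [0.6, 0.0007, 0.1455]
tool_rot: [0.0, 0.994, 0.112, -0.0]
contact_force: [-3.3, -0.0, 6.0]
gripper_width: 0.003
grasp_force: 2.9
```

Request:
{"name": "apply_moves", "arguments": {
  "moves": [
    [[0,0,0],[0,0,0.1],1],
    [[0,0,0],[0,0,0.2],1],
    [[0,0,0],[0,0,0.2],1],
    [[0,0,0],[0,0,0.2],1]
  ]
}}

```text
time: 14.2
tool_pos: [0.6, 0.0008, 0.1454]
tool_rot: [0.0, 0.994, 0.112, -0.0]
contact_force: [-8.5, 0.8, 13.2]
gripper_width: -0.002
grasp_force: 7.0
```

The lid is down on the rim: 13 N with no further travel. Lifting straight up and clear.

Request:
{"name": "apply_moves", "arguments": {
  "moves": [
    [[0,0,0],[0,0,-0.5],1],
    [[0,0,0],[0,0,-2],1],
    [[0,0,0],[0,0,-6],1],
    [[0,0,0],[0,0,-10],1],
    [[0,0,0],[0,0,-14],1],
    [[0,0,0],[0,0,-16],1],
    [[0,0,0],[-4,0,-16],1],
    [[0,0,0],[-8,0,-16],1],
    [[0,0,0],[-12,0,-16],1],
    [[0,0,0],[-12,0,-16],1],
    [[0,0,0],[-12,0,-16],1]
  ]
}}

```text
time: 15.3
tool_pos: [0.4827, -0.0261, 0.3031]
tool_rot: [0.0, 0.994, 0.112, 0.001]
contact_force: [-0.2, -0.7, 0.5]
gripper_width: -0.0
grasp_force: 0.0
```

Run:
```python
from fit import *
c,s=np.cos(v[2]),np.sin(v[2])
f=manip.grab_frame("scene");g=manip.grab_frame("top");print(manip.state()["contact_force"],manip.state()["tool_pos"],manip.state()["time"])
cv2.imwrite("pics/s5.png",cv2.resize(f["image"][90:320,150:430,::-1],None,fx=2.5,fy=2.5))
for k in (f,g):
  for l in ["drawer_left_front","drawer_right_front","lid_edge","foil_roll","flux_tin","bottle","figure","mug"]:
    for d in manip.spot_point(k,l)[:1]:
        q=w(k,d["location"]);e=q[:2]-v[:2]
        print(l,q,"org",c*e[0]+s*e[1],-s*e[0]+c*e[1],d["score"])
```

```text
[ 0.3516 -0.263   0.5613] [ 0.4836 -0.026   0.303 ] 15.4
drawer_left_front [0.4896 0.0519 0.0347] org -0.09137050062442612 0.07465557722260674 0.56
drawer_right_front [ 0.5211 -0.0922  0.0352] org -0.09376053644370871 -0.07275256082587127 0.73
lid_edge [ 0.5693 -0.004   0.1297] org -0.026619653742314165 0.0020110228762690455 0.63
foil_roll [0.5289 0.048  0.0684] org -0.05398966119847371 0.061905277754001356 0.44
flux_tin [ 0.5622 -0.0727  0.0663] org -0.04928042063813981 -0.06323017335418693 0.47
bottle [ 0.6207 -0.2399  0.0006] org -0.03060327878217008 -0.2393160716516901 0.85
figure [ 0.5067  0.2176 -0.0012] org -0.0368226541656698 0.23207944466040345 0.77
mug [ 0.6232  0.3042 -0.0039] org 0.09645998644072273 0.28966251773611734 0.95
drawer_left_front [0.4875 0.0507 0.0349] org -0.0937101250378602 0.07405634544523025 0.46
foil_roll [0.5315 0.0481 0.0701] org -0.05145300147313779 0.0614116730461165 0.63
flux_tin [ 0.6158 -0.2338 -0.0008] org -0.03395677024761274 -0.23226031949478868 0.39
bottle [ 0.6205 -0.2348  0.0009] org -0.02965404399198987 -0.23434157713437936 0.9
figure [0.5103 0.2148 0.0008] org -0.03389648479176675 0.22848094493808419 0.94
mug [0.6261 0.3089 0.0027] org 0.10037580387452999 0.2936514235850987 0.81
```

View pics/s5.png

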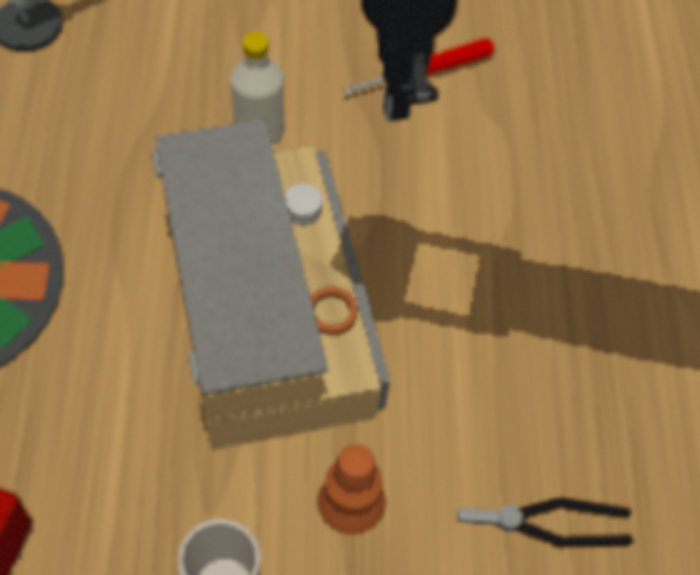

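The picture shows the lid flat on the bin (outline (160,135) to (325,375)), both drawers flush, the bystanders in place and the gripper clear. Handing in.

```bash
python3 -c "
from plant import manip
print(manip.job_done())"
```

```text
the job is handed in; nothing more can be done
None
```

I pushed both drawers in to their stops, lowered the lid gently until it lay flat on the bin, left everything else where it was, ended with the arm clear, and handed the job in at about 15 s; no verdict was returned.

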